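# Put the balance weights back in their box

## Robot

A 6-joint arm with a two-finger parallel gripper is mounted at the origin on the work surface. World frame = base frame: x ahead of the robot, y to its left, z up, the work surface at z = 0. Lengths are in mm, angles in rad, forces in N, time in s.
With the tool pointing down it reaches from about 275 to 750 mm from the base axis. Payload 10.2 kg.
Tool frame: the origin (TCP) lies where the fingers leave the gripper's body, on its centre line; the fingertips stand 73 mm ahead of it and the grasp point (between the pads) lies 54 mm ahead of it; z points along the fingers, y is the line along which they close (so a half turn about z gives the same grasp; the last joint's range is limited). The gripper opens to 85 mm and grips with 20 to 120 N. Pads are 22 mm wide; open, the fingers measure 114 mm over their backs; the gripper's body (76 mm by 85 mm) begins 54 mm behind the grasp point. The pads swing forward as they close: fully open they stand 13 mm farther back than shut.
Start: joints at [-1.535, 0.313, 1.498, -0, 1.331, -0.223], TCP at [134.345, -507.526, 303.894] pointing down, gripper open.
Joint ranges: [-2.94, 2.94], [-0.97, 2.17], [0.19, 2.56], [-1.23, 4.37], [0.02, 3.11], [-2.88, 2.88]. Speed limits (rad/s): [2.39, 2.39, 3.01, 3.14, 3.14, 3.14].

## Interface

Orientations are given as a unit quaternion [w, x, y, z].
In Python, from rig import ctrl gives the robot as it stands.
- The arm moves only by the shell command python3 -m creep 'ROWS' [OPENING] [FORCE]. ROWS is JSON, a list that holds one entry, the list of rows, each a list of 6 numbers: the shift along the world's x, y, z in units of 25 mm (1.0 is 25 mm), then the turn, a rotation vector about the world's x, y, z in units of 5 degrees (1.0 is 5 degrees). In form: [[[x, y, z, ax, ay, az], ...]]. A call has 1 to 20 rows; each row is the pose to reach, as a shift and turn from the pose commanded when the call began; what a row does not reach only later rows make up. A row lasts 1/12 s, in which the tool goes at most 41.7 mm and 7.16 degrees, less where a joint would pass 70% of its speed; a pose out of reach is approached as far as the arm can. A call with a gripper value outside its range is refused whole. OPENING is the finger opening in mm, from 0 to 85.4, set as the call begins (- or left out, the last holds). The fingers move at their own pace and stop on an object; FORCE is the grip in N (left out, the last holds). Time passes only in rows, so rows that repeat a pose let the fingers close. It gives the time, the measured TCP pose, the force, the opening and the grip force at its end, in the units of the state.
- ctrl.sense(): the state, without advancing time (a new reading comes with each control period).
- ctrl.capture(name): name is "scene" or "top" or "wrist"; returns a dict with "image" (384x512x3 uint8, red, green, blue), "fx", "fy", "cx", "cy" (pixels), "k1" (the pictures are not rectified: a ray, as slopes to the right and down, at radius r is drawn at 1 + k1 r^2 times it, then the intrinsics apply), "R" (3x3) and "t" (3): a world point X has camera coordinates R X + t. Camera axes: x right, y down, z forward; pixel columns grow to the right and rows downward; lengths in mm; the calibration is good to about 2 mm. A picture is of the moment at which its call begins. There is no depth.
- ctrl.finish_job(): hands the job in; it is judged then, once.
The state is a dict: "time_s": time; "joints": joint angles; "dq": joint speeds; "tau": joint torques, N m; "eef_pos": TCP position; "ee_rot": TCP orientation; "force": force on the tool from outside, world axes, zero at the start; "wrist_torque": the same for the moment, N m; "grip_width": opening from 0.0 (shut) to 1.0 (fully open); "grip_force": force on a finger pad.
Only numpy, scipy, OpenCV 4.12 (cv2) and the standard library are available. Lean on these libraries where they do the work, as an engineer would, in place of code of your own. Each camera call takes 0.05 s, during which the arm holds its last target. There are 200 camera calls.

## Task

After the science lesson, put the four knobbed brass balance weights back into the wooden box, each standing upright on the floor of the well of its own size: the largest weight in the largest well, and so on down to the smallest. Set them down gently, do not drop them. The plain brass cylinder and the brass mass with the wire hook do not belong to the set: leave them standing where they are.

Things in the scene. Friction and masses are not known exactly. Their poses are not given: they have to be found in the camera images.
- weight500: The largest of four brass balance weights, 500 g, standing upright on a 3 mm thick grey mat: a plain cylinder 40 mm in diameter and 47 mm tall, with a narrow neck and a round flat-topped knob (25 mm across) on top, 62 mm tall in all. Origin: centre of its underside, z up its axis.
- weight200: The second largest of four brass balance weights, 200 g, standing upright on a 3 mm thick grey mat: a plain cylinder 30 mm in diameter and 34 mm tall, with a narrow neck and a round flat-topped knob (19 mm across) on top, 46 mm tall in all. Origin: centre of its underside, z up its axis.
- weight100: The third largest (second smallest) of four brass balance weights, 100 g, standing upright on a 3 mm thick grey mat: a plain cylinder 24 mm in diameter and 26 mm tall, with a narrow neck and a round flat-topped knob (15 mm across) on top, 37 mm tall in all. Origin: centre of its underside, z up its axis.
- weight50: The smallest of four brass balance weights, 50 g, standing upright on a 3 mm thick grey mat: a plain cylinder 18 mm in diameter and 23 mm tall, with a narrow neck and a round flat-topped knob (11 mm across) on top, 32 mm tall in all. Origin: centre of its underside, z up its axis.
- well500: The largest well, for the 500 g weight: pale wooden block 74 x 74 x 14 mm, fixed, with a round hole 62 mm wide, 8 mm deep in its top (dark felt floor 6 mm above the underside). Four such blocks lie 2 by 2 in any order, 76 mm between centres, in a dark wooden box 164 mm square whose rim is 4 mm above their tops. Origin: centre of the underside, below the hole's centre; z up.
- well200: The second largest well, for the 200 g weight: pale wooden block 74 x 74 x 14 mm, fixed, with a round hole 51 mm wide, 8 mm deep in its top (dark felt floor 6 mm above the underside). Four such blocks lie 2 by 2 in any order, 76 mm between centres, in a dark wooden box 164 mm square whose rim is 4 mm above their tops. Origin: centre of the underside, below the hole's centre; z up.
- well100: The third largest well, for the 100 g weight: pale wooden block 74 x 74 x 14 mm, fixed, with a round hole 41 mm wide, 8 mm deep in its top (dark felt floor 6 mm above the underside). Four such blocks lie 2 by 2 in any order, 76 mm between centres, in a dark wooden box 164 mm square whose rim is 4 mm above their tops. Origin: centre of the underside, below the hole's centre; z up.
- well50: The smallest well, for the 50 g weight: pale wooden block 74 x 74 x 14 mm, fixed, with a round hole 32 mm wide, 8 mm deep in its top (dark felt floor 6 mm above the underside). Four such blocks lie 2 by 2 in any order, 76 mm between centres, in a dark wooden box 164 mm square whose rim is 4 mm above their tops. Origin: centre of the underside, below the hole's centre; z up.
- plain_cylinder: Look-alike that does not belong: a plain brass cylinder without any knob, 30 mm in diameter, 42 mm tall, 250 g, standing upright among the weights on the mat. Origin: centre of its underside.
- hooked_mass: Look-alike that does not belong: a brass cylinder 24 mm in diameter and 30 mm tall with a thin wire hook instead of a knob on top (57 mm tall in all), 110 g, standing upright among the weights on the mat. Origin: centre of its underside.
Not all that is in view belongs to the job. What is shaped like the weight500 but pink is not meant.

How it is judged (in metres and radians):
At the end, for the whole second after the job is handed in: Each knobbed weight stands upright (0.1 rad) in its own well, within 13 mm of its centre, underside on the well's floor (3 to 9 mm above the block's underside), released and at rest; the plain cylinder and hooked mass still stand within 20 mm of where they began (horizontal distance between weight500 and well500 below 0.013 m and z of weight500 in the frame of well500 between 0.003 and 0.009 m and angle between each of weight500, weight200, weight100, weight50, plain_cylinder, hooked_mass's own z axis and vertical below 0.1 rad and linear speed of each of weight500, weight200, weight100, weight50 below 0.01 m/s and contact force between the fingers and weight500 below 0.1 N and horizontal distance between weight200 and well200 below 0.013 m and z of weight200 in the frame of well200 between 0.003 and 0.009 m and contact force between the fingers and weight200 below 0.1 N and horizontal distance between weight100 and well100 below 0.013 m and z of weight100 in the frame of well100 between 0.003 and 0.009 m and contact force between the fingers and weight100 below 0.1 N and horizontal distance between weight50 and well50 below 0.013 m and z of weight50 in the frame of well50 between 0.003 and 0.009 m and contact force between the fingers and weight50 below 0.1 N and distance of each of plain_cylinder, hooked_mass from where it was at the start of the episode below 0.02 m); the robot touches nothing.
It fails at once if a weight is dropped or thrown (it flies touching nothing, faster than 0.6 m/s, as after a fall of about 2 cm) ((contact force between weight500 and anything else below 0.001 N and linear speed of weight500 above 0.6 m/s) or (contact force between weight200 and anything else below 0.001 N and linear speed of weight200 above 0.6 m/s) or (contact force between weight100 and anything else below 0.001 N and linear speed of weight100 above 0.6 m/s) or (contact force between weight50 and anything else below 0.001 N and linear speed of weight50 above 0.6 m/s)).
It fails at once if the plain cylinder is shifted more than 20 mm, lifted or knocked over (distance of plain_cylinder from where it was at the start of the episode above 0.02 m or angle between plain_cylinder's own z axis and vertical above 0.3 rad).
It fails at once if the hooked mass is shifted more than 20 mm, lifted or knocked over (distance of hooked_mass from where it was at the start of the episode above 0.02 m or angle between hooked_mass's own z axis and vertical above 0.3 rad).
It also fails if it takes over 99 s, if anything falls off the work surface, if the arm or the gripper's body presses on something with over 40 N, if the wrist force passes 120 N, or if a joint passes its speed limit or range.

## Working session

There is one attempt and no reset: what is moved stays moved. The work goes in short steps, Python scripts to look and compute and a shell command to move; the robot and the scene stay as the last step left them, time stands still between calls to the robot, and variables do not carry over. Pictures are saved under pics/ and viewed, at most 14 in all, crops included, and the job is handed in when it is done.

```bash
mkdir -p pics; ls; python3 - <<'E'
from rig import ctrl
import cv2,numpy as np
s=ctrl.sense();print({k:np.round(v,3) for k,v in s.items()})
for n in["top","scene"]:
    c=ctrl.capture(n);cv2.imwrite(f"pics/{n}0.png",c["image"][:,:,::-1]);np.savez(f"{n}0.npz",**c)
    print(n,c["fx"],c["cx"],c["cy"],c["k1"],np.round(-np.array(c["R"]).T@c["t"]))
    print(np.round(c["R"],3))
E
```

```text
pics
{'time_s': np.float64(0.0), 'joints': array([-1.535,  0.313,  1.498,  0.   ,  1.331, -0.223]), 'dq': array([ 0.002, -0.001,  0.001,  0.001, -0.001,  0.   ]), 'tau': array([-0.0000e+00, -4.1227e+01, -2.5974e+01, -0.0000e+00,  4.0000e-03,
       -0.0000e+00]), 'eef_pos': array([ 134.343, -507.351,  303.33 ]), 'ee_rot': array([-0.001,  0.992,  0.129,  0.   ]), 'force': array([ 0.402, -0.554,  0.033]), 'wrist_torque': array([-0.023, -0.036, -0.003]), 'grip_force': np.float64(0.0), 'grip_width': np.float64(0.998)}
top 441.5786322274829 259.4689109733956 202.03672193516167 -0.006836651246638898 [ 458.   58. 1013.]
[[ 0.028 -0.999  0.016]
 [-0.993 -0.03  -0.118]
 [ 0.118 -0.013 -0.993]]
scene 418.2957352164049 265.48195419433677 197.09737717213204 0.038533202146529555 [1050.  405.  592.]
[[-0.604  0.797 -0.011]
 [ 0.537  0.396 -0.745]
 [-0.59  -0.456 -0.667]]
```

View pics/top0.png

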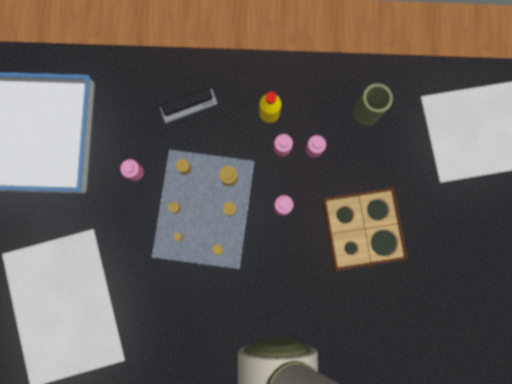

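View pics/scene0.png

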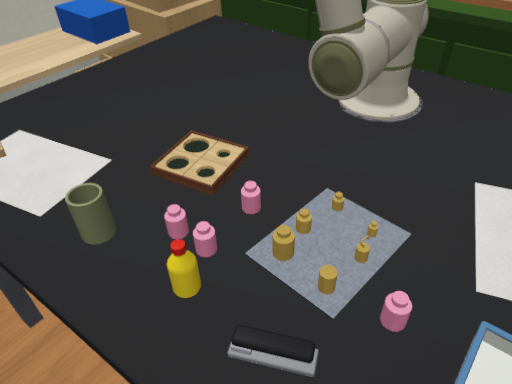

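```bash
cat > h.py <<'E'
import cv2,numpy as np
def ray(c,u,v):
    d=np.array([(u-c["cx"])/c["fx"],(v-c["cy"])/c["fy"]],float);x=d.copy()
    for _ in range(5): x=d/(1+c["k1"]*(x@x))
    R=np.array(c["R"]);return -R.T@c["t"],R.T@np.array([*x,1.])
def on(c,u,v,z):
    o,d=ray(c,u,v);return o+d*(z-o[2])/d[2]
def blobs(m,a=15):
    n,l,s,ce=cv2.connectedComponentsWithStats(m.astype(np.uint8))
    return [(ce[i],s[i]) for i in range(1,n) if s[i,4]>=a]
def brass(im):
    h=cv2.cvtColor(im,cv2.COLOR_RGB2HSV)
    return (h[...,0]>12)&(h[...,0]<28)&(h[...,1]>120)&(h[...,2]>70)
E
python3 - <<'E'
from h import *
T=dict(np.load("top0.npz"));S=dict(np.load("scene0.npz"))
print("brass")
for n,c in(("top",T),("sc",S)):
    m=brass(c["image"])
    for ce,s in blobs(m):
        if s[4]<600 and (n=="sc" or 150<ce[0]<260):print(n,np.round(ce,1),s,on(c,*ce,20).round(0)[:2])
g=cv2.cvtColor(T["image"],cv2.COLOR_RGB2HSV)
print("wells")
roi=np.zeros(g.shape[:2],bool);roi[195:265,330:402]=1
m=(g[...,2]<75)&roi
for ce,s in blobs(m):print(np.round(ce,1),s,on(T,*ce,12).round(1))
for p in [(327,199),(390,190),(405,258),(338,269)]:print("boxcorner",on(T,*p,18).round(0))
a=cv2.resize(T["image"][145:270,150:260],None,fx=3.5,fy=3.5,interpolation=cv2.INTER_CUBIC)
b=cv2.resize(S["image"][185:305,250:410],None,fx=2.5,fy=2.5,interpolation=cv2.INTER_CUBIC)
o=np.zeros((440,790,3),np.uint8);o[:a.shape[0],:a.shape[1]]=a;o[:b.shape[0],390:390+b.shape[1]]=b
cv2.imwrite("pics/z.png",o[:,:,::-1])
E
```

```text
brass
top [182.9 166.3] [177 160  13  13 129] [652. 222.]
top [228.1 175.4] [220 167  17  18 223] [635. 118.]
top [173.7 207.2] [169 203  10   9  67] [558. 238.]
top [229.1 208.3] [224 203  11  12 101] [559. 113.]
top [178.  236.7] [175 234   7   6  30] [492. 225.]
top [217.5 249.2] [214 246   8   8  55] [467. 136.]
sc [489.2   3.3] [448   0  64  11 366] [-924.   32.]
sc [337.7 201.1] [332 191  12  20 179] [467. 139.]
sc [303.3 221.3] [296 209  16  25 307] [557. 115.]
sc [372.4 228.8] [368 221  10  16 111] [496. 229.]
sc [361.8 251.7] [355 237  14  25 224] [558. 240.]
sc [327.1 279.2] [318 266  19  28 430] [647. 222.]
wells
[334.1 195.3] [330 195  11   2  15] [ 597.3 -125.5   12. ]
[399.2 206.2] [395 195   7  32 118] [ 576.5 -275.6   12. ]
[377.1 209.4] [368 201  19  18 264] [ 567.8 -224.5   12. ]
[344.5 214.5] [338 208  14  14 159] [ 553.8 -149.6   12. ]
[383.3 242.4] [372 231  24  24 426] [ 492.8 -238.5   12. ]
[331.1 255.4] [330 240   5  25  66] [ 460.2 -120.    12. ]
[350.3 247.6] [346 243  10  10  81] [ 479.1 -163.4   12. ]
[391.8 263. ] [376 260  26   5  66] [ 447.  -257.5   12. ]
boxcorner [ 587. -108.   18.]
boxcorner [ 613. -253.   18.]
boxcorner [ 459. -286.   18.]
boxcorner [ 430. -135.   18.]
```

View pics/z.png

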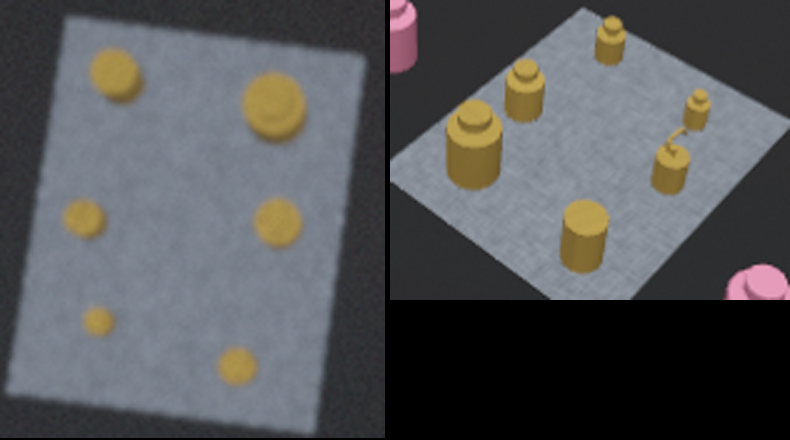

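Weights run 500 (228,175), 200 (229,208), 100 (218,249), 50 (178,237). The cylinder is at (183,166) and the hooked mass at (174,207). Wells: 500 (383,242), 200 (377,209), 100 (344,214), 50 (350,248). I'll start with the 50.

```bash
python3 -m creep '[[[7,14,-2,0,0,0],[7,14,-2,0,0,0],[7,14,-2,0,0,0],[7,14,-2,0,0,0],[7,14,-2,0,0,0],[7,14,-2,0,0,0],[7,14,-2,0,0,0],[7,14,-2,0,0,0],[7,14,-2,0,0,0],[14.4,29.4,-4.5,0,0,0],[14.4,29.4,-4.5,0,0,0],[14.4,29.4,-4.5,0,0,0],[14.4,29.4,-4.5,0,0,0],[14.4,29.4,-4.5,0,0,0],[14.4,29.4,-4.5,0,0,0],[14.4,29.4,-4.5,0,0,0],[14.4,29.4,-4.5,0,0,0],[14.4,29.4,-4.5,0,0,0],[14.4,29.4,-4.5,0,0,0],[14.4,29.4,-4.5,0,0,0]]]' 50 30
```

```text
time_s: 1.77
eef_pos: [494.7, 230.2, 190.5]
ee_rot: [-0.0, 0.992, 0.13, -0.0]
force: [-1.1, -1.0, -0.5]
grip_width: 0.59
grip_force: 0.0
```

```bash
cat > w.py <<'E'
import sys
from h import *
from rig import ctrl
n,z=sys.argv[1],float(sys.argv[2])
c=ctrl.capture("wrist");print(ctrl.sense()["eef_pos"].round(1) if hasattr(ctrl.sense()["eef_pos"],'round') else ctrl.sense()["eef_pos"])
cv2.imwrite(f"pics/{n}.png",c["image"][:,:,::-1])
for ce,s in blobs(brass(c["image"]),60):print(ce.round(0),s,on(c,*ce,z).round(1)[:2])
E
python3 w.py w1 20
```

```text
[495.8 233.5 189.6]
[489.  35.] [ 461    1   51   66 2618] [638.9 113.7]
[267. 103.] [255  89  26  29 546] [559.7 242.5]
[441. 150.] [ 420  130   46   39 1266] [560.4 111.5]
[258. 193.] [252 183  15  19 173] [494.6 231.6]
[360. 252.] [346 238  26  28 507] [466.2 139.4]
```

View pics/w1.png

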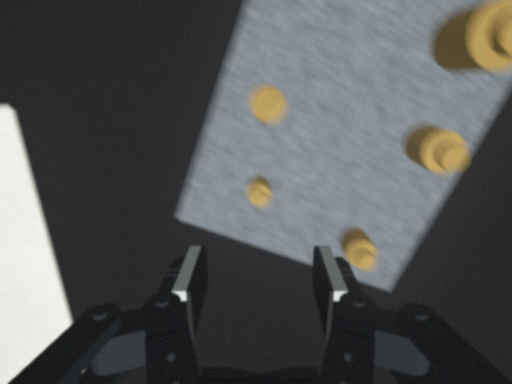

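The wrist view shows the 50 at pixel (258,193), ahead of the fingers, with the 100 at (360,252). The image is blurred because the arm was still settling, so I'll let it settle and remeasure.

```bash
python3 -m creep '[[[0,0,0,0,0,0],[0,0,0,0,0,0],[0,0,0,0,0,0],[0,0,0,0,0,0]]]'; python3 w.py w2 20
```

```text
time_s: 2.15
eef_pos: [494.2, 226.5, 191.7]
ee_rot: [0.0, 0.992, 0.128, 0.0]
force: [0.1, -0.1, -0.1]
grip_width: 0.582
grip_force: 0.0
[494.3 226.5 191.8]
[489.  36.] [ 455    0   57   71 2972] [638.2 108.8]
[266. 105.] [251  88  32  34 800] [558.  239.2]
[442. 152.] [ 420  132   44   40 1263] [558.2 105.8]
[258. 195.] [248 185  20  20 284] [492.  227.8]
[360. 254.] [346 240  28  29 529] [463.2 134.3]
```

```bash
python3 -m creep '[[[-0.04,0.04,-1,0,0,0],[-0.04,0.04,-2,0,0,0],[-0.04,0.04,-3,0,0,0],[-0.04,0.04,-3.6,0,0,0],[-0.04,0.04,-4,0,0,0],[-0.04,0.04,-4.2,0,0,0],[-0.04,0.04,-4.2,0,0,0],[-0.04,0.04,-4.2,0,0,0]]]' 40; python3 -m creep '[[[0,0,0,0,0,0],[0,0,0,0,0,0],[0,0,0,0,0,0],[0,0,0,0,0,0],[0,0,0,0,0,0],[0,0,0,0,0,0],[0,0,0,0,0,0],[0,0,0,0,0,0]]]' 10 30
```

```text
time_s: 2.87
eef_pos: [493.8, 228.4, 87.2]
ee_rot: [-0.0, 0.992, 0.129, 0.001]
force: [0.2, 1.3, -0.4]
grip_width: 0.468
grip_force: 0.0
time_s: 3.53
eef_pos: [493.8, 228.6, 87.5]
ee_rot: [-0.0, 0.992, 0.129, 0.001]
force: [-1.4, -0.4, 6.8]
grip_width: 0.19
grip_force: 29.2
```

```bash
python3 -m creep '[[[0,0,0.3,0,0,0],[0,0,0.8,0,0,0],[0,0,1.6,0,0,0],[0,0,2.5,0,0,0],[0,0,3.5,0,0,0],[0,0,4.5,0,0,0],[0,0,4.5,0,0,0],[0,0,4.5,0,0,0],[0,0,4.5,0,0,0]]]'; python3 w.py w3 100
```

```text
time_s: 4.28
eef_pos: [493.0, 228.4, 198.5]
ee_rot: [0.0, 0.992, 0.129, -0.0]
force: [-0.6, 0.2, -1.0]
grip_width: 0.189
grip_force: 29.3
[492.9 228.4 198. ]
[488.  35.] [ 458    0   54   70 2969] [618.5 153.8]
[269. 103.] [254  87  31  33 749] [563.6 242.9]
[440. 149.] [ 419  129   43   40 1188] [563.9 152.7]
[360. 249.] [346 236  28  27 476] [499.6 171.8]
[260. 272.] [ 241  243   38   55 1400] [470.7 222.9]
```

View pics/w3.png

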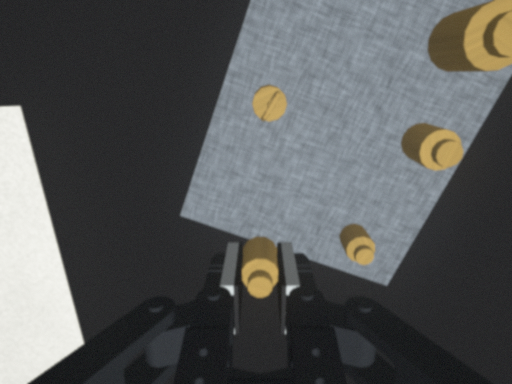

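The 50 is gripped between the fingers at (260,272), and the rest is untouched. Carrying it to the box.

```bash
python3 -m creep '[[[0,-0.5,0,0,0,0],[0,-1.3,0,0,0,0],[-0.1,-2.4,0,0,0,0],[-0.1,-3.6,0,0,0,0],[-0.2,-4.8,0,0,0,0],[-0.2,-6,0,0,0,0],[-0.3,-7.2,0,0,0,0],[-0.3,-8.4,0,0,0,0],[-0.4,-9.6,0,0,0,0],[-0.4,-10.8,0,0,0,0],[-0.5,-12,0,0,0,0],[-0.5,-13.2,0,0,0,0],[-0.57,-14.2,0,0,0,0],[-0.57,-15,0,0,0,0],[-0.57,-15.5,0,0,0,0],[-0.57,-15.68,0,0,0,0],[-0.57,-15.68,0,0,0,0],[-0.57,-15.68,0,0,0,0],[-0.57,-15.68,0,0,0,0],[-0.57,-15.68,0,0,0,0]]]'; cat > wells.py <<'E'
from h import *
from rig import ctrl
import sys
c=ctrl.capture("wrist");cv2.imwrite(f"pics/{sys.argv[1]}.png",c["image"][:,:,::-1])
h=cv2.cvtColor(c["image"],cv2.COLOR_RGB2HSV)
wood=cv2.morphologyEx(((h[...,0]>8)&(h[...,0]<30)&(h[...,1]<150)&(h[...,2]>120)).astype(np.uint8),cv2.MORPH_CLOSE,np.ones((9,9)))
k,_=cv2.findContours(wood,cv2.RETR_CCOMP,cv2.CHAIN_APPROX_NONE)
for q in k:
    if len(q)>25:
        u,r=cv2.minEnclosingCircle(q);(p,ax,_)=cv2.fitEllipse(q)
        print(np.round(p),np.round(ax),on(c,*p,16).round(1)[:2])
E
python3 wells.py b1
```

```text
time_s: 6.0
eef_pos: [479.1, -162.6, 198.9]
ee_rot: [-0.0, 0.992, 0.13, -0.0]
force: [-0.5, -0.2, -0.0]
grip_width: 0.186
grip_force: 29.3
[310. 135.] [242. 284.] [ 529.5 -187.6]
[258. 186.] [33. 37.] [ 480.2 -160.1]
[352. 192.] [66. 76.] [ 494.5 -234. ]
[369.  94.] [63. 71.] [ 568.5 -220.2]
[265.  86.] [53. 55.] [ 554.5 -146.3]
```

View pics/b1.png

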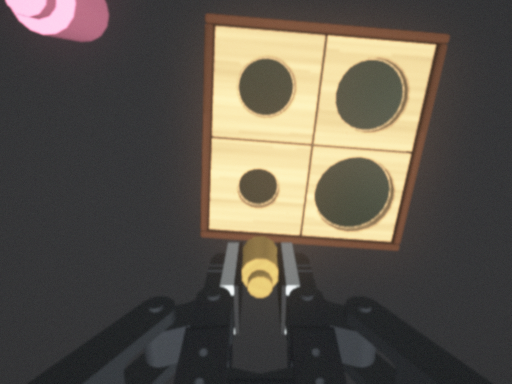

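The wrist view shows the four wells: 100 (265,86), 200 (369,94), 50 (258,186), 500 (352,192). They agree with the top view within 4 mm. Lowering the 50.

```bash
python3 -m creep '[[[0.04,0.06,-0.8,0,0,0],[0.04,0.06,-1.8,0,0,0],[0.04,0.06,-2.8,0,0,0],[0.04,0.06,-3.4,0,0,0],[0.04,0.06,-3.8,0,0,0],[0.04,0.06,-4,0,0,0],[0.04,0.06,-4.1,0,0,0],[0.04,0.06,-4.1,0,0,0],[0.04,0.06,-4.1,0,0,0],[0.04,0.06,-4.1,0,0,0]]]'; for i in 1 2 3 4; do python3 -m creep '[[[0,0,-0.03,0,0,0],[0,0,-0.06,0,0,0],[0,0,-0.06,0,0,0],[0,0,-0.06,0,0,0]]]' | grep -E "pos|^force"; done
```

```text
time_s: 6.88
eef_pos: [480.4, -162.2, 97.1]
ee_rot: [0.0, 0.992, 0.129, 0.001]
force: [-0.4, 0.4, 0.8]
grip_width: 0.19
grip_force: 29.3
eef_pos: [480.5, -162.2, 96.3]
force: [-3.2, 1.9, 13.8]
eef_pos: [480.7, -162.2, 96.2]
force: [-7.4, 5.8, 29.0]
eef_pos: [481.2, -162.3, 95.4]
force: [-8.4, 6.6, 36.0]
eef_pos: [481.7, -162.5, 94.5]
force: [-7.3, 7.0, 39.2]
```

```bash
python3 -m creep '[[[0,0,0.2,0,0,0],[0,0,0.25,0,0,0],[0,0,0.25,0,0,0],[0,0,0.25,0,0,0]]]'; python3 - <<'E'
from h import *
from rig import ctrl
a=ctrl.capture("wrist")["image"][160:384,160:400];b=ctrl.capture("scene")["image"][120:200,140:260]
a=cv2.resize(a,(400,373),interpolation=3);b=cv2.resize(b,(390,260),interpolation=3)
o=np.zeros((380,790,3),np.uint8);o[:373,:400]=a;o[:260,400:]=b;cv2.imwrite("pics/c1.png",o[:,:,::-1])
E
```

```text
time_s: 8.55
eef_pos: [480.0, -162.0, 96.4]
ee_rot: [-0.0, 0.992, 0.129, -0.0]
force: [0.7, -0.5, 0.3]
grip_width: 0.19
grip_force: 31.9
```

View pics/c1.png

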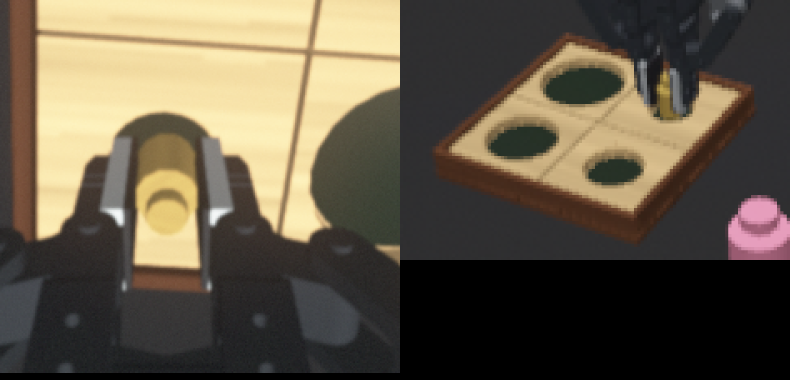

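The wrist crop shows the 50 inside the dark hole, centred left to right. The contact height fits the felt floor with the block underside about 6 mm up. Lowering a touch and releasing.

```bash
python3 -m creep '[[[0,0,-0.05,0,0,0],[0,0,-0.05,0,0,0],[0,0,-0.05,0,0,0]]]'|grep -E "pos|^force"; python3 -m creep '[[[0,0,0,0,0,0],[0,0,0,0,0,0],[0,0,0,0,0,0],[0,0,0,0,0,0],[0,0,0,0,0,0]]]' 30; python3 -m creep '[[[0,0,0.3,0,0,0],[0,0,0.8,0,0,0],[0,0,1.6,0,0,0],[0,0,2.5,0,0,0],[0,0,3.5,0,0,0],[0,0,4.2,0,0,0],[0,0,4.2,0,0,0],[0,0,4.2,0,0,0],[0,0,4.2,0,0,0]]]'; python3 w.py b2 22
```

```text
eef_pos: [480.0, -162.0, 95.1]
force: [0.4, -0.2, -0.6]
time_s: 9.32
eef_pos: [480.1, -162.0, 95.4]
ee_rot: [0.0, 0.992, 0.129, 0.0]
force: [-0.0, 0.2, 1.8]
grip_width: 0.35
grip_force: 0.0
time_s: 10.07
eef_pos: [479.7, -161.8, 199.7]
ee_rot: [-0.0, 0.992, 0.129, -0.0]
force: [0.3, -0.5, -0.0]
grip_width: 0.349
grip_force: 0.0
[ 479.7 -161.8  199.5]
[260. 191.] [249 180  23  26 381] [ 478.6 -161.6]
```

View pics/b2.png

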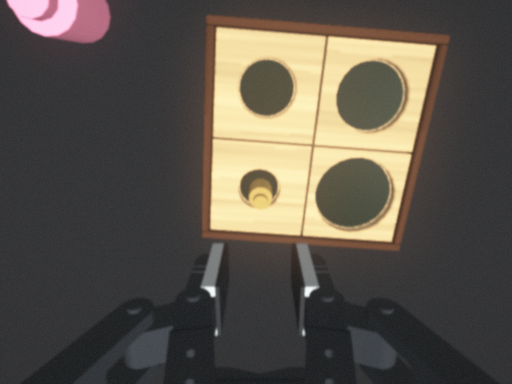

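The 50 stands upright in its well at (260,191). Next, the 100.

```bash
python3 -m creep '[[[0,1,0,0,0,0],[0,2.4,0,0,0,0],[-0.1,3.8,0,0,0,0],[-0.2,5.2,0,0,0,0],[-0.3,6.6,0,0,0,0],[-0.4,8,0,0,0,0],[-0.5,9.4,0,0,0,0],[-0.55,10.6,0,0,0,0],[-0.55,11.5,0,0,0,0],[-0.55,11.93,0,0,0,0],[-0.55,11.93,0,0,0,0],[-0.55,11.93,0,0,0,0],[-0.55,11.93,0,0,0,0],[-0.55,11.93,0,0,0,0],[-0.55,11.93,0,0,0,0]]]' 48 30; python3 w.py w4 22
```

```text
time_s: 11.37
eef_pos: [466.5, 135.3, 200.4]
ee_rot: [0.0, 0.992, 0.128, -0.0]
force: [-0.7, 0.3, 0.6]
grip_width: 0.561
grip_force: 0.0
[466.5 135.4 200.4]
```

View pics/w4.png

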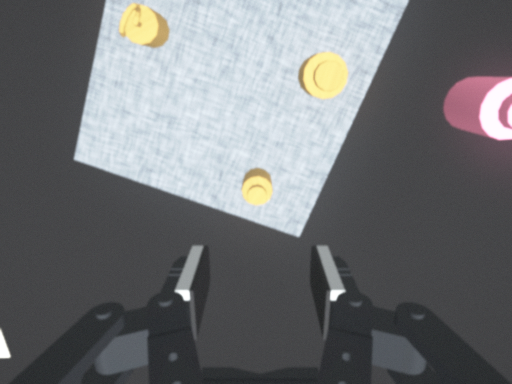

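The exposure is brighter here. The 100 is at (257,187), aligned between the fingers. I'll loosen the mask.

```bash
sed -i 's/<28)&(h\[...,1\]>120/<35)\&(h[...,1]>90/' h.py; python3 w.py w5 20
```

```text
[466.5 135.6 200.4]
[144.  26.] [ 120    4   49   43 1459] [558.9 240.9]
[324.  75.] [ 300   54   47   43 1457] [560.  113.9]
[257. 186.] [243 169  29  34 737] [468.2 138.6]
```

```bash
python3 -m creep '[[[0.04,0.08,-1,0,0,0],[0.04,0.08,-2,0,0,0],[0.04,0.08,-3,0,0,0],[0.04,0.08,-3.9,0,0,0],[0.04,0.08,-4.3,0,0,0],[0.04,0.08,-4.5,0,0,0],[0.04,0.08,-4.5,0,0,0],[0.04,0.08,-4.5,0,0,0]]]'; python3 -m creep '[[[0,0,0,0,0,0],[0,0,0,0,0,0],[0,0,0,0,0,0],[0,0,0,0,0,0],[0,0,0,0,0,0],[0,0,0,0,0,0],[0,0,0,0,0,0],[0,0,0,0,0,0]]]' 14 40; python3 -m creep '[[[0,0,0.3,0,0,0],[0,0,0.8,0,0,0],[0,0,1.6,0,0,0],[0,0,2.5,0,0,0],[0,0,3.5,0,0,0],[0,0,4.5,0,0,0],[0,0,4.5,0,0,0],[0,0,4.5,0,0,0],[0,0,4.5,0,0,0]]]'; python3 w.py w6 20
```

```text
time_s: 12.13
eef_pos: [467.9, 138.2, 88.8]
ee_rot: [0.0, 0.992, 0.129, 0.001]
force: [0.4, -0.3, 0.1]
grip_width: 0.562
grip_force: 0.0
time_s: 12.8
eef_pos: [467.8, 138.3, 89.1]
ee_rot: [0.0, 0.992, 0.129, 0.001]
force: [-1.6, 0.1, 5.7]
grip_width: 0.258
grip_force: 38.9
time_s: 13.55
eef_pos: [466.9, 138.2, 200.0]
ee_rot: [-0.0, 0.992, 0.129, -0.0]
force: [-0.3, 0.0, -1.2]
grip_width: 0.257
grip_force: 39.2
[466.8 138.2 199.6]
[148.  27.] [ 125    6   48   42 1440] [558.8 240.8]
[327.  77.] [ 304   55   47   45 1643] [559.7 114. ]
[260. 268.] [ 234  230   52   77 3201] [398.  120.4]
```

```bash
python3 -m creep '[[[0.2,-0.6,0,0,0,0],[0.5,-1.5,0,0,0,0],[0.8,-2.6,0,0,0,0],[1.1,-3.8,0,0,0,0],[1.5,-5,0,0,0,0],[1.9,-6.2,0,0,0,0],[2.3,-7.4,0,0,0,0],[2.7,-8.6,0,0,0,0],[3,-9.6,0,0,0,0],[3.3,-10.5,0,0,0,0],[3.48,-11.1,0,0,0,0],[3.48,-11.45,0,0,0,0],[3.48,-11.45,0,0,0,0],[3.48,-11.45,0,0,0,0],[3.48,-11.45,0,0,0,0],[3.48,-11.45,0,0,0,0],[3.48,-11.45,0,0,0,0]]]' | grep pos; python3 wells.py b3; python3 -m creep '[[[0,0,-0.8,0,0,0],[0,0,-1.8,0,0,0],[0,0,-2.8,0,0,0],[0,0,-3.4,0,0,0],[0,0,-3.8,0,0,0],[0,0,-3.95,0,0,0],[0,0,-4,0,0,0],[0,0,-4,0,0,0],[0,0,-4,0,0,0],[0,0,-4,0,0,0]]]'| grep -E "pos|^force"; python3 -m creep '[[[0,0,-0.03,0,0,0],[0,0,-0.04,0,0,0],[0,0,-0.04,0,0,0]]]'| grep -E "pos|^force"
```

```text
eef_pos: [554.3, -147.2, 200.5]
[303. 212.] [189. 224.] [ 542.5 -186.8]
[353. 193.] [53. 61.] [ 569.  -220.3]
[259. 186.] [44. 48.] [ 555.2 -146.2]
eef_pos: [554.7, -148.2, 101.4]
force: [-0.5, 0.4, -0.9]
eef_pos: [554.4, -148.1, 99.6]
force: [-0.6, -0.1, -0.8]
```

```bash
python3 -m creep '[[[0,0,-0.03,0,0,0],[0,0,-0.04,0,0,0],[0,0,-0.04,0,0,0]]]'| grep -E "pos|^force";python3 -m creep '[[[0,0,-0.03,0,0,0],[0,0,-0.03,0,0,0],[0,0,-0.03,0,0,0]]]'| grep -E "pos|^force"
```

```text
eef_pos: [554.3, -148.0, 98.3]
force: [0.2, 0.9, -0.3]
eef_pos: [554.4, -148.0, 98.1]
force: [-1.7, 1.0, 4.9]
```

Contact is at the predicted height, so I'll release and go back to the 200 at (559,114).

```bash
python3 -m creep '[[[0,0,0,0,0,0],[0,0,0,0,0,0],[0,0,0,0,0,0],[0,0,0,0,0,0],[0,0,0,0,0,0]]]' 36|grep -E "pos|force"; python3 -m creep '[[[0,0,0.3,0,0,0],[0,0,0.8,0,0,0],[0,0,1.6,0,0,0],[0,0,2.5,0,0,0],[0,0,3.5,0,0,0],[0,0,4.2,0,0,0],[0,0,4.2,0,0,0],[0,0,4.2,0,0,0],[0,0,4.2,0,0,0]]]'|grep -E "pos|force"; python3 w.py b4 22
python3 -m creep '[[[0,1,0,0,0,0],[0,2.4,0,0,0,0],[0,3.8,0,0,0,0],[0,5.2,0,0,0,0],[0,6.6,0,0,0,0],[0.1,8,0,0,0,0],[0.18,9.2,0,0,0,0],[0.18,10,0,0,0,0],[0.18,10.5,0,0,0,0],[0.18,10.5,0,0,0,0],[0.18,10.5,0,0,0,0],[0.18,10.5,0,0,0,0],[0.18,10.5,0,0,0,0],[0.18,10.5,0,0,0,0],[0.18,10.5,0,0,0,0]]]' 54 50|grep pos; python3 w.py w7 25
```

```text
eef_pos: [554.3, -148.0, 97.5]
force: [0.9, 0.4, -0.9]
grip_force: 0.0
eef_pos: [554.0, -147.8, 201.9]
force: [0.3, -0.1, 0.0]
grip_force: 0.0
[ 553.9 -147.8  201.5]
[311. 230.] [ 209  136  204  176 3146] [ 530.4 -196.9]
[261. 191.] [ 234  161   53   52 1495] [ 552.5 -148.3]
[365. 202.] [323 162  66  63 607] [ 564.2 -231. ]
[253. 274.] [234 253  39  42 908] [ 477.3 -162. ]
eef_pos: [558.9, 113.7, 202.7]
[558.9 113.9 202.7]
[134.  24.] [ 103    0   64   49 2494] [650.9 224.7]
[280.  94.] [ 251   63   60   63 2958] [632.2 118.3]
[ 98. 149.] [  72  131   52   40 1267] [559.2 239. ]
[258. 189.] [ 239  166   39   46 1382] [559.3 115.4]
[496. 318.] [478 258  34 111 331] [ 495.2 -122.3]
[508. 338.] [502 326  10  24 126] [ 478.  -143.6]
```

View pics/b4.png

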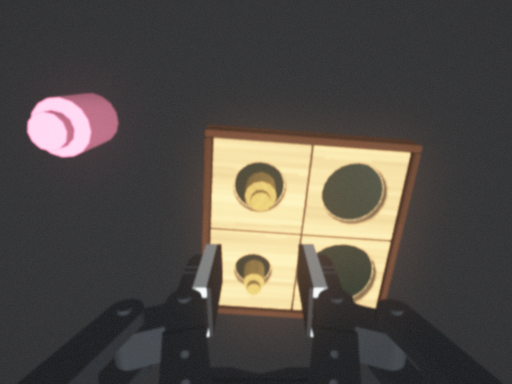

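Both the 100 and the 50 stand in their wells, at (261,191) and (253,274). Grasping the 200.

```bash
python3 -m creep '[[[0,0.04,-1,0,0,0],[0,0.04,-2,0,0,0],[0,0.04,-3,0,0,0],[0,0.04,-3.9,0,0,0],[0,0.04,-4.25,0,0,0],[0,0.04,-4.4,0,0,0],[0,0.04,-4.4,0,0,0],[0,0.04,-4.4,0,0,0]]]'|grep -E "pos|force"; python3 -m creep '[[[0,0,0,0,0,0],[0,0,0,0,0,0],[0,0,0,0,0,0],[0,0,0,0,0,0],[0,0,0,0,0,0],[0,0,0,0,0,0],[0,0,0,0,0,0],[0,0,0,0,0,0]]]' 18 50|grep -E "pos|force|grip"; python3 -m creep '[[[0,0,0.3,0,0,0],[0,0,0.8,0,0,0],[0,0,1.6,0,0,0],[0,0,2.5,0,0,0],[0,0,3.5,0,0,0],[0,0,4.5,0,0,0],[0,0,4.5,0,0,0],[0,0,4.5,0,0,0],[0,0,4.5,0,0,0]]]'|grep -E "pos|force|grip"; python3 w.py w8 20
```

```text
eef_pos: [559.4, 115.4, 93.8]
force: [0.1, -0.5, 0.1]
grip_force: 0.0
eef_pos: [559.3, 115.5, 94.0]
force: [-2.7, -0.4, 5.9]
grip_width: 0.329
grip_force: 48.9
eef_pos: [558.4, 115.5, 204.5]
force: [0.0, -0.4, -3.1]
grip_width: 0.325
grip_force: 49.5
[558.3 115.5 204.1]
[138.  23.] [ 108    0   63   49 2428] [651.  226.4]
[283.  94.] [ 254   63   60   62 2906] [632.  117.8]
[102. 148.] [  76  131   51   38 1236] [557.5 241. ]
[260. 268.] [ 227  221   67   95 4932] [486.3  96.6]
[493. 323.] [472 258  40 109 396] [ 484.3 -128.2]
[508. 336.] [502 325  10  23 121] [ 474.4 -148.8]
```

```bash
python3 -m creep '[[[0,-0.6,0,0,0,0],[0,-1.5,0,0,0,0],[0,-2.6,0,0,0,0],[0.1,-3.8,0,0,0,0],[0.1,-5,0,0,0,0],[0.1,-6.2,0,0,0,0],[0.2,-7.4,0,0,0,0],[0.2,-8.6,0,0,0,0],[0.3,-9.8,0,0,0,0],[0.38,-11,0,0,0,0],[0.38,-12.2,0,0,0,0],[0.38,-13,0,0,0,0],[0.38,-13.5,0,0,0,0],[0.38,-13.5,0,0,0,0],[0.38,-13.5,0,0,0,0],[0.38,-13.5,0,0,0,0],[0.38,-13.5,0,0,0,0],[0.38,-13.5,0,0,0,0]]]' | grep pos; python3 wells.py b5; python3 -m creep '[[[0,0,-0.8,0,0,0],[0,0,-1.8,0,0,0],[0,0,-2.8,0,0,0],[0,0,-3.4,0,0,0],[0,0,-3.8,0,0,0],[0,0,-3.92,0,0,0],[0,0,-3.96,0,0,0],[0,0,-3.96,0,0,0],[0,0,-3.96,0,0,0],[0,0,-3.96,0,0,0]]]'| grep -E "pos|^force"; python3 -m creep '[[[0,0,-0.03,0,0,0],[0,0,-0.04,0,0,0],[0,0,-0.04,0,0,0]]]'| grep -E "pos|^force"
```

```text
eef_pos: [568.5, -221.0, 205.2]
[505. 145.] [13. 19.] [ 649.8 -397.2]
[210. 211.] [195. 229.] [ 536.4 -186.4]
[293. 252.] [11. 13.] [ 516.2 -264.4]
[260. 184.] [56. 60.] [ 569.3 -220.9]
[161. 162.] [12. 22.] [ 567.3 -140.1]
[509. 115.] [ 5. 10.] [ 671.2 -389.1]
[477. 118.] [25. 58.] [ 663.  -365.9]
[497.  51.] [33. 91.] [ 709.4 -358.5]
[498.  24.] [11. 13.] [ 725.5 -350.4]
eef_pos: [568.7, -222.2, 107.2]
force: [-0.1, -0.2, -2.2]
eef_pos: [568.4, -222.0, 105.3]
force: [-0.0, -0.0, -1.1]
```

```bash
python3 -m creep '[[[0,0,-0.04,0,0,0],[0,0,-0.07,0,0,0],[0,0,-0.07,0,0,0]]]'| grep -E "pos|^force";python3 -m creep '[[[0,0,-0.03,0,0,0],[0,0,-0.03,0,0,0],[0,0,-0.03,0,0,0]]]'| grep -E "pos|^force"
```

```text
eef_pos: [568.3, -222.0, 103.2]
force: [0.5, -0.3, -2.0]
eef_pos: [568.4, -222.0, 103.1]
force: [-1.9, 1.1, 4.0]
```

```bash
python3 -m creep '[[[0,0,0,0,0,0],[0,0,0,0,0,0],[0,0,0,0,0,0],[0,0,0,0,0,0],[0,0,0,0,0,0]]]' 42|grep -E "pos|force"; python3 -m creep '[[[0,0,0.3,0,0,0],[0,0,0.8,0,0,0],[0,0,1.6,0,0,0],[0,0,2.5,0,0,0],[0,0,3.5,0,0,0],[0,0,4.4,0,0,0],[0,0,4.4,0,0,0],[0,0,4.4,0,0,0],[0,0,4.4,0,0,0]]]'|grep -E "pos|force"; python3 w.py b6 24
python3 -m creep '[[[0.2,1,0,0,0,0],[0.5,2.4,0,0,0,0],[0.8,3.8,0,0,0,0],[1.1,5.2,0,0,0,0],[1.4,6.6,0,0,0,0],[1.7,8,0,0,0,0],[2,9.4,0,0,0,0],[2.3,10.8,0,0,0,0],[2.5,12.2,0,0,0,0],[2.5,13.2,0,0,0,0],[2.5,13.6,0,0,0,0],[2.5,13.6,0,0,0,0],[2.5,13.6,0,0,0,0],[2.5,13.6,0,0,0,0],[2.5,13.6,0,0,0,0],[2.5,13.6,0,0,0,0],[2.5,13.6,0,0,0,0]]]' 66 70|grep pos; python3 w.py w9 34
```

```text
eef_pos: [568.4, -222.0, 102.6]
force: [-0.9, 1.1, 0.6]
grip_force: 0.0
eef_pos: [568.1, -221.9, 212.7]
force: [-0.5, -0.6, -0.2]
grip_force: 0.0
[ 568.  -221.8  212.1]
[202. 221.] [ 117  127  195  178 3622] [ 524.9 -183. ]
[166. 180.] [ 141  151   53   51 1512] [ 553.5 -147. ]
[260. 188.] [ 228  152   65   63 2170] [ 565.9 -222.4]
[255. 273.] [218 232  72  63 703] [ 487.7 -238.1]
eef_pos: [630.9, 117.1, 212.7]
[630.9 117.3 212.7]
[449.  17.] [ 396    0  116   42 3904] [780.2  26.4]
[131. 129.] [ 104  108   56   45 1868] [652.2 221.4]
[257. 187.] [ 231  155   53   62 2518] [632.6 119.8]
[100. 228.] [  76  209   45   46 1036] [565.7 235.2]
[488. 319.] [467 289  45  79 233] [ 563.7 -113.7]
[501. 326.] [484 309  28  38 694] [ 559.4 -128.9]
```

View pics/w9.png

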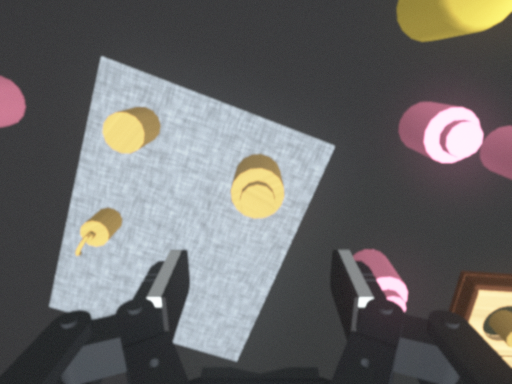

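Only the 500 is left of the set, centred at (257,187). The cylinder (131,129) and the hooked mass (100,228) are undisturbed. Grasping the 500.

```bash
python3 -m creep '[[[0,0.05,-1,0,0,0],[0,0.05,-2,0,0,0],[0,0.05,-3,0,0,0],[0,0.05,-3.9,0,0,0],[0,0.05,-4.3,0,0,0],[0,0.05,-4.5,0,0,0],[0,0.05,-4.5,0,0,0],[0,0.05,-4.5,0,0,0]]]'|grep -E "pos|force"; python3 -m creep '[[[0,0,0,0,0,0],[0,0,0,0,0,0],[0,0,0,0,0,0],[0,0,0,0,0,0],[0,0,0,0,0,0],[0,0,0,0,0,0],[0,0,0,0,0,0],[0,0,0,0,0,0]]]' 28 70|grep -E "pos|force|grip"; python3 -m creep '[[[0,0,0.3,0,0,0],[0,0,0.8,0,0,0],[0,0,1.6,0,0,0],[0,0,2.5,0,0,0],[0,0,3.5,0,0,0],[0,0,4.5,0,0,0],[0,0,4.5,0,0,0],[0,0,4.5,0,0,0],[0,0,4.5,0,0,0]]]'|grep -E "pos|force|grip"; python3 w.py w10 20
```

```text
eef_pos: [631.4, 119.2, 101.4]
force: [1.1, -0.3, 0.5]
grip_force: 0.0
eef_pos: [631.5, 119.2, 101.8]
force: [-0.8, -0.8, 6.4]
grip_width: 0.444
grip_force: 70.1
eef_pos: [630.2, 119.2, 211.1]
force: [-1.4, 0.2, -4.9]
grip_width: 0.437
grip_force: 70.9
[630.2 119.2 210.7]
[453.  17.] [ 401    0  111   42 3777] [783.   20.8]
[133. 129.] [ 106  107   56   45 1886] [648.7 226. ]
[260. 269.] [ 214  204   93  130 9103] [553.2  98.9]
[101. 228.] [  78  209   45   46 1047] [557.2 240.6]
[484. 335.] [461 290  51  94 376] [ 536.2 -129.4]
[502. 326.] [486 307  26  40 615] [ 551.2 -141.2]
```

```bash
python3 -m creep '[[[-0.2,-0.6,0,0,0,0],[-0.5,-1.5,0,0,0,0],[-0.9,-2.6,0,0,0,0],[-1.4,-3.8,0,0,0,0],[-1.9,-5,0,0,0,0],[-2.4,-6.2,0,0,0,0],[-2.9,-7.4,0,0,0,0],[-3.4,-8.6,0,0,0,0],[-3.9,-9.8,0,0,0,0],[-4.4,-11,0,0,0,0],[-4.8,-12.2,0,0,0,0],[-5.2,-13.2,0,0,0,0],[-5.35,-13.8,0,0,0,0],[-5.45,-14.2,0,0,0,0],[-5.45,-14.2,0,0,0,0],[-5.45,-14.2,0,0,0,0],[-5.45,-14.2,0,0,0,0],[-5.45,-14.2,0,0,0,0],[-5.45,-14.2,0,0,0,0]]]' | grep pos; python3 wells.py b7|head -8; python3 -m creep '[[[0,0,-0.8,0,0,0],[0,0,-1.8,0,0,0],[0,0,-2.8,0,0,0],[0,0,-3.4,0,0,0],[0,0,-3.7,0,0,0],[0,0,-3.8,0,0,0],[0,0,-3.84,0,0,0],[0,0,-3.84,0,0,0],[0,0,-3.84,0,0,0],[0,0,-3.84,0,0,0]]]'| grep -E "pos|^force"; python3 -m creep '[[[0,0,-0.03,0,0,0],[0,0,-0.04,0,0,0],[0,0,-0.04,0,0,0]]]'| grep -E "pos|^force"
```

```text
eef_pos: [494.9, -234.9, 212.6]
[221. 141.] [224. 330.] [ 520.4 -195.9]
[260. 180.] [59. 73.] [ 497.4 -233.9]
[258.  76.] [31. 54.] [ 575.4 -211.3]
[169.  61.] [12. 23.] [ 569.  -145.3]
[500.  27.] [35. 56.] [ 652.7 -371.4]
eef_pos: [494.9, -236.0, 117.6]
force: [-0.4, -0.1, -4.0]
eef_pos: [494.6, -235.8, 115.7]
force: [0.4, 0.3, -4.7]
```

```bash
for i in 1 2; do python3 -m creep '[[[0,0,-0.04,0,0,0],[0,0,-0.08,0,0,0],[0,0,-0.08,0,0,0]]]'| grep -E "pos|^force";done; python3 -m creep '[[[0,0,-0.03,0,0,0],[0,0,-0.03,0,0,0],[0,0,-0.03,0,0,0]]]'| grep -E "pos|^force"
```

```text
eef_pos: [494.5, -235.7, 113.4]
force: [0.6, -0.4, -4.8]
eef_pos: [494.5, -235.7, 111.4]
force: [-0.5, 0.7, -3.8]
eef_pos: [494.6, -235.8, 110.9]
force: [-0.5, 0.2, -4.0]
```

```bash
python3 -m creep '[[[0,0,-0.03,0,0,0],[0,0,-0.03,0,0,0],[0,0,-0.03,0,0,0]]]'| grep -E "pos|^force"; python3 -m creep '[[[0,0,-0.02,0,0,0],[0,0,-0.02,0,0,0],[0,0,-0.02,0,0,0]]]'| grep -E "pos|^force"
```

```text
eef_pos: [494.6, -235.8, 110.8]
force: [-3.3, 1.9, 5.2]
eef_pos: [494.7, -235.8, 110.7]
force: [-5.2, 2.2, 10.6]
```

```bash
python3 -m creep '[[[0,0,0.03,0,0,0],[0,0,0.03,0,0,0],[0,0,0.03,0,0,0],[0,0,0.03,0,0,0],[0,0,0.03,0,0,0]]]' 54|grep -E "pos|force"; python3 -m creep '[[[0,0,0.3,0,0,0],[0,0,0.8,0,0,0],[0,0,1.6,0,0,0],[0,0,2.5,0,0,0],[0,0,3.5,0,0,0],[0,0,4.4,0,0,0],[-0.5,0.5,5,0,0,0],[-1.5,1,5,0,0,0],[-2,1.5,5,0,0,0],[-2,1.5,5,0,0,0],[-2,1.5,5,0,0,0],[-2,1.5,5,0,0,0],[-2,1.5,5,0,0,0]]]'|grep -E "time|pos|force"; python3 w.py b8 24; python3 - <<'E'
from h import *
from rig import ctrl
a=ctrl.capture("top");S=ctrl.capture("scene")
for ce,s in blobs(brass(a["image"]),25):
    if 150<ce[0]<260 and 150<ce[1]<260: print("top",ce.round(1),on(a,*ce,20).round(0))
w=cv2.imread("pics/b8.png")
b=cv2.resize(S["image"][120:300,140:400],None,fx=1.0,fy=1.0)
o=np.zeros((384,780,3),np.uint8);o[:,:512]=w;o[:180,515:775]=b[:,:,::-1];cv2.imwrite("pics/end.png",o)
E
```

```text
eef_pos: [494.6, -235.8, 110.3]
force: [-1.1, -0.2, 0.6]
grip_force: 0.0
time_s: 34.72
eef_pos: [445.1, -198.8, 235.5]
force: [-0.5, -0.4, -0.4]
grip_force: 0.0
[ 445.  -198.7  235.4]
[280.  98.] [ 180    0  206  182 2654] [ 513.9 -196.8]
[230.  21.] [204   0  55  58 419] [ 558.5 -145.4]
[337.  32.] [ 307    0   57   72 2432] [ 571.8 -225.6]
[231.  27.] [ 214    8   35   40 1095] [ 554.4 -147. ]
[306.  58.] [295  34  35  38  72] [ 548.5 -208.2]
[322. 136.] [ 280   96   75   75 3181] [ 493.6 -239.4]
[227. 130.] [208 108  39  39 830] [ 477.5 -161.6]
top [182.9 166.3] [653. 222.  20.]
top [173.9 207.1] [558. 238.  20.]
```

View pics/end.png

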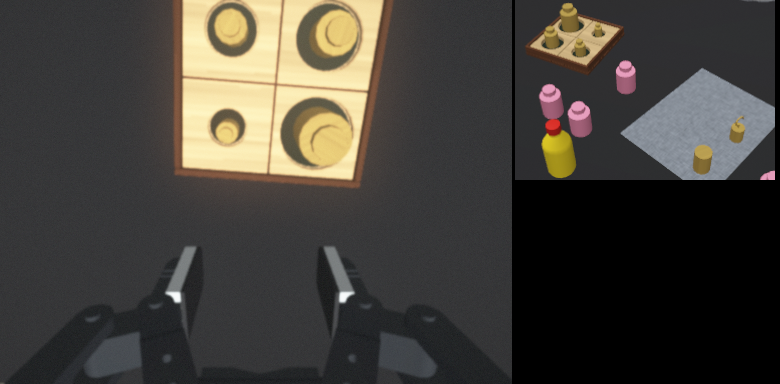

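All four weights stand upright in their own wells: 500 (322,136), 50 (227,130), 100 (231,27), 200 (337,32). Both look-alikes are where they were, and the gripper is clear, so I'm handing in.

```bash
python3 -c "
from rig import ctrl
print(ctrl.finish_job())"
```

```text
the job is handed in; nothing more can be done
None
```

I handed the job in: in the last pictures all four knobbed weights stand upright in their own wells, the plain cylinder and hooked mass have not moved, and the arm is clear (about 35 s used); no verdict was returned.

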